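Gauge the keyed pulley

TASK

Find the pulley whose keyway lines up with the key of the test shaft mounted at the end of the jig's middle lane; slide the row of sleds sideways along the cross track until that pulley faces the lane, then push its sled straight in, fully home over the shaft, until it meets the shaft's block. Keep all the sleds flat on the board, do not try a wrong pulley on the shaft, and leave the other things on the bench alone.

Things in the scene. Friction and masses are not known exactly. Their poses are not given: they have to be found in the camera images.
- jig: Fixed plywood jig board, 9 mm thick. Origin: on the bench top under the centre of the cross track; +x along the middle lane away from the robot, y along the track. The track is 94 mm wide (x -47 to 47 mm) between a front fence 10 mm and a back fence 8 mm thick, y -270 to 270 mm, ends open. Fences and lane rails: top 23 mm above the bench. Waxed.
- mouth (a point): centre of the cross track, on the board's top (9 mm above the bench); a sled whose origin is here faces the lane, whose flared mouth in the back fence (96 mm wide) narrows to 80 mm between two rails
- home (a point): on the board's top, 64 mm along the jig's +x from mouth: where a sled's origin is when it is fully home, its front edge against the mounted shaft's block
- bay (a point): on the board's top at the end of the lane, 121 mm along the jig's +x from mouth: the test shaft whose origin is here is the mounted one
- shaft_a: Fixed test shaft: blue block 24 x 52 x 72 mm (x, y, z) with a steel shaft 30 mm thick towards -x, axis 46 mm up, tip 49 mm from the origin; brass key 8 mm wide, 7 mm proud, at the top (12 o'clock). Origin: centre of the block's underside, axes as the jig's. One shaft is mounted in the bay, two stand spare beside it.
- shaft_b: Fixed test shaft: blue block 24 x 52 x 72 mm (x, y, z) with a steel shaft 30 mm thick towards -x, axis 46 mm up, tip 49 mm from the origin; brass key 8 mm wide, 7 mm proud, 60 degrees from the top towards the part's +y side (10 o'clock seen from the robot). Origin: centre of the block's underside, axes as the jig's. One shaft is mounted in the bay, two stand spare beside it.
- shaft_c: Fixed test shaft: blue block 24 x 52 x 72 mm (x, y, z) with a steel shaft 30 mm thick towards -x, axis 46 mm up, tip 49 mm from the origin; brass key 8 mm wide, 7 mm proud, 60 degrees from the top towards the part's -y side (2 o'clock seen from the robot). Origin: centre of the block's underside, axes as the jig's. One shaft is mounted in the bay, two stand spare beside it.
- hub_a: Aluminium pulley (64 mm across, x 4 to 40 mm, axis along x 46 mm up, top 78 mm up; 36 mm bore) fixed on a sled like sled_empty, 0.3 to 0.55 kg in all. Blackened keyway 14 mm wide, red mark on the rim above it, at the top (12 o'clock); fits only a shaft with its key there. Origin: centre of the sled's underside; +x to the lane.
- hub_b: Aluminium pulley (64 mm across, x 4 to 40 mm, axis along x 46 mm up, top 78 mm up; 36 mm bore) fixed on a sled like sled_empty, 0.3 to 0.55 kg in all. Blackened keyway 14 mm wide, red mark on the rim above it, 60 degrees from the top towards the part's +y side (10 o'clock seen from the robot); fits only a shaft with its key there. Origin: centre of the sled's underside; +x to the lane.
- hub_c: Aluminium pulley (64 mm across, x 4 to 40 mm, axis along x 46 mm up, top 78 mm up; 36 mm bore) fixed on a sled like sled_empty, 0.3 to 0.55 kg in all. Blackened keyway 14 mm wide, red mark on the rim above it, 60 degrees from the top towards the part's -y side (2 o'clock seen from the robot); fits only a shaft with its key there. Origin: centre of the sled's underside; +x to the lane.
- sled_empty: Loose wooden sled without pulley, 90 x 76 x 14 mm (x, y, z); saddle cheeks flush with its sides (x 5 to 37 mm, y +-38 mm) rise to 46 mm, a push block flush with its rear (x -45 to -27 mm, 60 mm wide) to 50 mm. Origin: centre of its underside. The four sleds stand in a row in the track, in any order, gaps about 4 to 24 mm; waxed, they slide at 1 to 2 N each, pushing neighbours.
- spin_top: dark wooden spinning top, 62 mm across, 50 mm high; a bystander beside the jig, to be left alone; origin: centre of its underside
- turned_box: small lidded wooden box, 57 mm across, 64 mm high; a bystander beside the jig, to be left alone; origin: centre of its underside
- oak_block: oak block, 63 x 108 x 40 mm; a bystander beside the jig, to be left alone; origin: centre of its underside
- ca_glue: small glue bottle with a black nozzle, standing, 34 mm across, 102 mm high; a bystander beside the jig, to be left alone; origin: centre of its underside
Things that resemble listed ones, but are neither listed nor needed, are in the scene too. What is shaped like the hub_a but green is not meant.

How it is judged (in metres and radians):
At the end, for the whole second after the job is handed in: The pulley whose keyway matches the mounted shaft sits fully home on it: its sled's origin within 7 mm of the home point, lined up with the lane within 0.06 rad, and at rest (((horizontal distance between shaft_a and bay below 0.02 m and distance between hub_a and home below 0.007 m and angle between the x axis of hub_a and the x axis of jig, either way round below 0.06 rad and linear speed of hub_a below 0.01 m/s) or (horizontal distance between shaft_b and bay below 0.02 m and distance between hub_b and home below 0.007 m and angle between the x axis of hub_b and the x axis of jig, either way round below 0.06 rad and linear speed of hub_b below 0.01 m/s) or (horizontal distance between shaft_c and bay below 0.02 m and distance between hub_c and home below 0.007 m and angle between the x axis of hub_c and the x axis of jig, either way round below 0.06 rad and linear speed of hub_c below 0.01 m/s))); the robot touches nothing.
It fails at once if a pulley with the wrong keyway is tried on (pressed against) the mounted test shaft ((horizontal distance between shaft_a and bay below 0.02 m and contact force between hub_b and shaft_a above 2 N) or (horizontal distance between shaft_a and bay below 0.02 m and contact force between hub_c and shaft_a above 2 N) or (horizontal distance between shaft_b and bay below 0.02 m and contact force between hub_a and shaft_b above 2 N) or (horizontal distance between shaft_b and bay below 0.02 m and contact force between hub_c and shaft_b above 2 N) or (horizontal distance between shaft_c and bay below 0.02 m and contact force between hub_a and shaft_c above 2 N) or (horizontal distance between shaft_c and bay below 0.02 m and contact force between hub_b and shaft_c above 2 N)).
It fails at once if a sled is lifted off the board (by more than 15 mm) or tipped (by more than 0.3 rad) (height (world z) of any of hub_a, hub_b, hub_c, sled_empty above 0.024 m or angle between any of hub_a, hub_b, hub_c, sled_empty's own z axis and vertical above 0.3 rad).
It fails at once if one of the other things around the jig is shifted more than 30 mm or knocked over (distance of any of spin_top, turned_box, oak_block, ca_glue from where it was at the start of the episode above 0.03 m or angle between any of spin_top, turned_box, oak_block, ca_glue's own z axis and vertical above 0.5 rad).
It also fails if it takes over 45 s, if anything falls off the work surface, if the arm or the gripper's body presses on something with over 40 N, if the wrist force passes 120 N, or if a joint passes its speed limit or range.

ROBOT

A 7-joint arm with a two-finger parallel gripper is mounted at the origin on a cart in front of the work surface, level with it; the furniture and walls round the work are solid. World frame = base frame: x ahead of the robot, y to its left, z up, the work surface at z = 0. Lengths are in mm, angles in rad, forces in N, time in s.
With the tool pointing down it reaches from about 350 to 900 mm from the base axis. Payload 7.2 kg.
Tool frame: the origin (TCP) lies on the centre line of the jaws, within the pads' length; the fingertips stand 22 mm ahead of it and the grasp point (between the pads) lies 3 mm ahead of it; z points along the fingers, y is the line along which they close (so a half turn about z gives the same grasp; the last joint's range is limited). The gripper opens to 85 mm and grips with 20 to 120 N. Pads are 22 mm wide; open, the fingers measure 114 mm over their backs; the gripper's body (76 mm by 85 mm) begins 54 mm behind the grasp point. The pads swing forward as they close: fully open they stand 13 mm farther back than shut.
Start: joints at [1.078, 0.411, -0.013, 1.596, 0.006, 1.134, -0.082], TCP at [257.575, -569.458, 253.297] pointing down, gripper open.
Joint ranges: [-2.95, 2.95], [-0.29, 1.99], [-1.47, 1.44], [0.14, 2.54], [-1.03, 4.17], [0.13, 1.85], [-2.86, 2.86]. Speed limits (rad/s): [2.39, 2.39, 3.01, 3.01, 3.14, 3.14, 3.14].

INTERFACE

Orientations are given as a 3x3 rotation matrix whose columns are the frame's x, y, z axes.
In Python, from plant import env, imaging gives the robot as it stands. The module is installed in compiled form; this text tells all that it offers.
- The arm moves only by the tool arm_command, never from a script. Its argument "deltas" is a list of rows, each a list of 4 numbers: the shift along the tool's x, y, z in m, then the turn about the tool's z in rad. A call has 1 to 20 rows; each row shifts and turns the commanded pose from where the row before left it, along the tool's axes as they then stand; what a row does not reach is not made up. A row lasts 1/12 s, in which the tool goes at most 41.7 mm and 7.16 degrees, less where a joint would pass 70% of its speed; a pose out of reach is approached as far as the arm can. A call with a gripper value outside its range is refused whole. "jaw" is the opening, from 0 (shut) to 1 (fully open), set as the call begins (left out, the last holds). The fingers move at their own pace and stop on an object; "force" is the grip in N (left out, the last holds). Time passes only in rows, so rows that do not move let the fingers close. It gives the time, the measured TCP pose, the force, the opening and the grip force at its end, in the units of the state.
- env.read_state(): the state, without advancing time (a new reading comes with each control period).
- imaging.grab_frame(name): name is "side" or "top"; returns the picture (480x640x3 uint8, red, green, blue); there is no depth.
- imaging.camera_info(name): a dict with "camera_matrix" (3x3 intrinsics, pixels), "k1" (the pictures are not rectified: a ray, as slopes to the right and down, at radius r is drawn at 1 + k1 r^2 times it, then the intrinsics apply), "eye" and "rotation" of the camera in the world. Camera axes: x right, y up, looking along -z (the intrinsics and any distortion apply to the point x, -y, -z); pixel columns grow to the right and rows downward; lengths in mm; the calibration is good to about 2 mm. A picture is of the moment at which its call begins. camera_info takes no time and is no camera call.
- env.finish_job(): hands the job in; it is judged then, once.
The state is a dict: "time_s": time; "joint_pos": joint angles; "joint_velocities": joint speeds; "effort": joint torques, N m; "tcp_pos": TCP position; "orientation": TCP orientation; "contact_force": force on the tool from outside, world axes, zero at the start; "wrist_torque": the same for the moment, N m; "opening": opening from 0.0 (shut) to 1.0 (fully open); "finger_force": force on a finger pad.
Only numpy, scipy, OpenCV 4.12 (cv2) and the standard library are available. Lean on these libraries where they do the work, as an engineer would, in place of code of your own. Each camera call takes 0.05 s, during which the arm holds its last target. There are 200 camera calls.

## Working session

There is one attempt and no reset: what is moved stays moved. The work goes in short steps, Python scripts to look and compute and a tool call to move; the robot and the scene stay as the last step left them, time stands still between calls to the robot, and variables do not carry over. Pictures are saved under pics/ and viewed, at most 10 in all, crops included, and the job is handed in when it is done.

Besides the shell and the picture viewer there is one more tool, called after "Call:" as name([rows], argument=value, ...), one row to a line, values as JSON. arm_command: Moves the arm, as the interface text tells. Its arguments: {"type":"object","properties":{"deltas":{"type":"array","items":{"type":"array","items":{"type":"number"}}},"jaw":{"type":"number"},"force":{"type":"number"}},"required":["deltas"]}

```bash
mkdir -p pics
python3 - <<'E'
from plant import env, imaging
import cv2
for n in("side","top"):
    im=imaging.grab_frame(n); cv2.imwrite(f"pics/{n}0.png",im[:,:,::-1])
    print(n,imaging.camera_info(n))
s=env.read_state(); print(s["time_s"],s["tcp_pos"],s["orientation"],s["opening"],s["contact_force"])
E
```

```text
side {'camera_matrix': array([[603.54697255,   0.        , 319.54628032],
       [  0.        , 603.54697255, 239.76371595],
       [  0.        ,   0.        ,   1.        ]]), 'k1': -0.19933327515130173, 'eye': array([151.93036855, 970.19628885, 662.70611396]), 'rotation': array([[-0.9290687 ,  0.18348275, -0.32119375],
       [-0.36944102, -0.50383913,  0.78080693],
       [-0.01856537,  0.84408543,  0.53588722]])}
top {'camera_matrix': array([[489.8637401 ,   0.        , 306.34594336],
       [  0.        , 489.8637401 , 233.02549169],
       [  0.        ,   0.        ,   1.        ]]), 'k1': -0.07053526780616778, 'eye': array([ 415.87406353,   40.29246783, 1007.45572297]), 'rotation': array([[ 0.01159783,  0.99345992, -0.11359083],
       [-0.99905428,  0.01627329,  0.04032017],
       [ 0.04190497,  0.11301577,  0.99270913]])}
0.1 [ 257.38067456 -569.09723853  252.52921262] [[ 9.11115998e-01  4.12149421e-01 -7.01752694e-04]
 [ 4.12150004e-01 -9.11115098e-01  1.28523480e-03]
 [-1.09668695e-04 -1.46022536e-03 -9.99998928e-01]] 0.9956543393391148 [-0.12321655 -0.43761633  0.47152765]
```

View pics/top0.png

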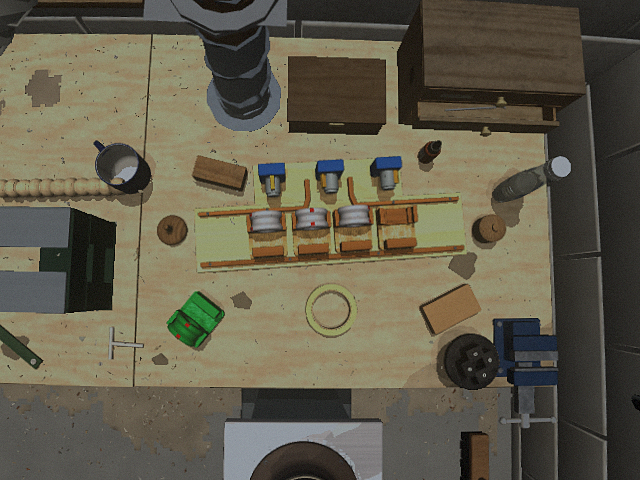

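View pics/side0.png

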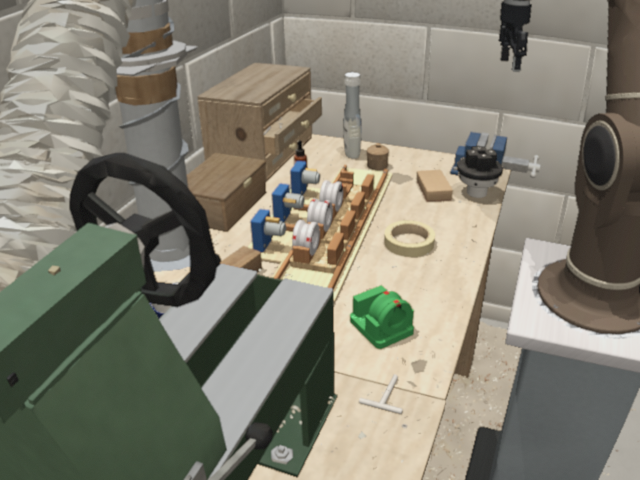

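The top picture shows the jig at about (330,230). The three pulleys are at u≈267, 312 and 353, the empty sled is at u≈397, and the mounted shaft is the middle one at (330,175). I'll enlarge both pictures.

```bash
cat > h.py <<'E'
import numpy as np, cv2
from plant import env, imaging
def cam(n):
    c=imaging.camera_info(n); K=np.array(c["camera_matrix"]);R=np.array(c["rotation"])@np.diag([1,-1,-1.])
    return K,np.array([c["k1"],0,0,0,0.]),np.array(c["eye"]),R
def back(n,uv,z):
    K,d,e,R=cam(n); p=cv2.undistortPoints(np.array(uv,float).reshape(-1,1,2),K,d).reshape(-1,2)
    r=np.c_[p,np.ones(len(p))]@R.T; z=np.broadcast_to(z,len(p))
    return e+r*((z-e[2])/r[:,2])[:,None]
def proj(n,P):
    K,d,e,R=cam(n); q,_=cv2.projectPoints((np.array(P,float).reshape(-1,3)-e)@R,np.zeros(3),np.zeros(3),K,d)
    return q.reshape(-1,2)
def crop(n,src,x0,y0,w,h,k,out):
    cv2.imwrite(out,cv2.resize(src[y0:y0+h,x0:x0+w],None,fx=k,fy=k,interpolation=cv2.INTER_CUBIC))
E
python3 - <<'E'
from h import *
crop("top",cv2.imread("pics/top0.png"),185,145,290,135,2.75,"pics/tc.png")
crop("side",cv2.imread("pics/side0.png"),235,140,160,140,4.2,"pics/sc.png")
E
```

```text
(no output)
```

View pics/tc.png

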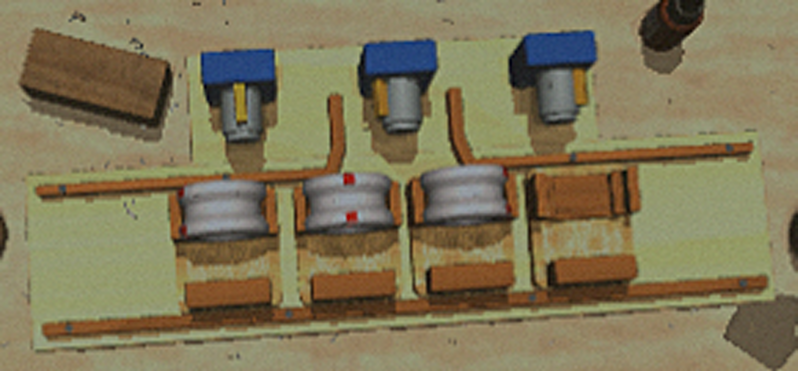

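View pics/sc.png

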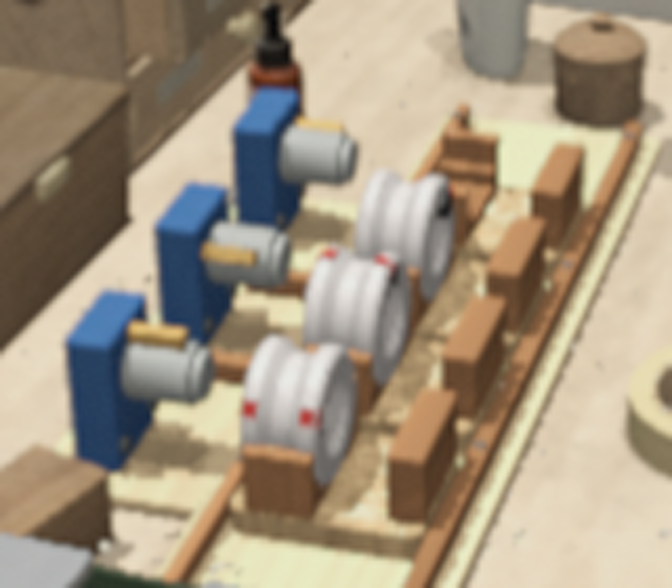

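Reading the crops:
- **Shaft:** the middle, mounted shaft has its key on the left, which is +y. That makes it shaft_b (10 o'clock).
- **Pulley:** the leftmost pulley (crop ≈(227,210)) has its red marks on the left. The side view shows it too, so it is hub_b.
- **Others:** hub_a is second, hub_c is third and the empty sled is fourth.

Next I'll fit the jig pose and hub_b's push block.

Run:
```python
from h import *
from scipy.optimize import least_squares
c=lambda a:np.array(a,float)/2.75+[185,145]-0.3
# fence ends (top centre lines) : L front,R front,L back,R back ; y+ is left
obs=c([[43,330],[768,283],[38,191],[752,148]])
w=back("top",obs,23); print(w.round(1))
# solve jig pose
J=np.array([[-52,270],[-52,-270],[51,270],[51,-270.]])
def tr(p,q): 
    R=np.array([[np.cos(p[2]),-np.sin(p[2])],[np.sin(p[2]),np.cos(p[2])]]); return q@R.T+p[:2]
r=least_squares(lambda p:(tr(p,J)-w[:,:2]).ravel(),[600,0,0]); p=r.x; print(p,r.fun.round(1))
inv=lambda P:(P[:,:2]-p[:2])@np.array([[np.cos(p[2]),-np.sin(p[2])],[np.sin(p[2]),np.cos(p[2])]])
# middle block top corners: expected jig (109..133, +-26), z81
print("block",inv(back("top",c([[362,44],[435,40],[437,66],[363,73]]),81)).round(1))
# push block tops z59: expected x -45..-27
for q in([[187,285],[270,280],[270,303],[186,307]],[[312,277],[395,272]],[[428,269],[513,264]],[[550,263],[636,257]]):
    a=back("top",c(q),59); print("push",inv(a).round(1).tolist(),a.mean(0).round(1))
# side view overlays for the predicted jig
P=np.c_[tr(p,np.array([[109,26],[109,-26],[133,26],[133,-26.]])),np.full(4,81)]
print("side pred",((proj("side",P)-[235,140])*4.2).round(0).tolist())
```

```text
[[ 461.3  211.6   23. ]
 [ 503.6 -325.1   23. ]
 [ 563.3  218.9   23. ]
 [ 606.1 -315.4   23. ]]
[ 5.34082036e+02 -5.24575079e+01  7.93220850e-02] [-0.5  1.   0.  -0.6  0.2  1.8  0.3 -2.2]
block [[132.1  27. ]
 [132.1 -25. ]
 [113.2 -24.9]
 [111.1  27.7]]
push [[-28.6, 160.6], [-28.8, 102.1], [-45.0, 103.1], [-44.0, 162.2]] [487.1  76.2  59. ]
push [[-28.6, 72.4], [-28.8, 13.4]] [502.1 -12.   59. ]
push [[-28.1, -10.2], [-28.5, -71.2]] [509.1 -95.3  59. ]
push [[-29.5, -97.9], [-29.1, -160.6]] [ 515.1 -183.6   59. ]
side pred [[196.0, 222.0], [231.0, 176.0], [150.0, 216.0], [187.0, 170.0]]
```

Call:
arm_command([
  [0, 0, 0, -0.1226],
  [0, 0, 0, -0.1226],
  [0, 0, 0, -0.1226],
  [0, 0, 0, -0.1226],
  [0, 0, 0, -0.1226],
  [0, 0, 0, -0.1226],
  [0, 0, 0, -0.1226],
  [0, 0, 0, -0.1226],
  [0, 0, 0, -0.1226],
  [0, 0, 0, -0.1226],
], jaw=0.38, force=30)

```text
time_s: 0.93
tcp_pos: [257.4, -569.2, 252.8]
orientation: [[-0.086, 0.996, -0.0], [0.996, 0.086, 0.001], [0.001, -0.0, -1.0]]
contact_force: [0.1, -0.4, -0.7]
opening: 0.38
finger_force: 0.0
```

Call:
arm_command([
  [0.0347, 0.0156, 0, 0],
  [0.0347, 0.0156, 0, 0],
  [0.0347, 0.0156, 0, 0],
  [0.0347, 0.0156, 0, 0],
  [0.0347, 0.0156, 0, 0],
  [0.0347, 0.0156, 0, 0],
  [0.0347, 0.0156, 0, 0],
  [0.0347, 0.0156, 0, 0],
  [0.0347, 0.0156, 0, 0],
  [0.0347, 0.0156, 0, 0],
  [0.0347, 0.0156, 0, 0],
  [0.0347, 0.0156, 0, 0],
  [0.0347, 0.0156, 0, 0],
  [0.0347, 0.0156, 0, 0],
  [0.0347, 0.0156, 0, 0],
  [0.0347, 0.0156, 0, 0],
  [0.0347, 0.0156, 0, 0],
  [0.0347, 0.0156, 0, 0],
  [0, 0, 0, 0],
  [0, 0, 0, 0],
])

```text
time_s: 2.6
tcp_pos: [487.4, 78.1, 252.9]
orientation: [[-0.085, 0.996, -0.001], [0.996, 0.085, 0.001], [0.001, -0.001, -1.0]]
contact_force: [-0.1, -1.3, -0.2]
opening: 0.383
finger_force: 0.0
```

Call:
arm_command([
  [-0.002, 0, 0.036, 0.006],
  [0, 0, 0.036, 0],
  [0, 0, 0.036, 0],
  [0, 0, 0.036, 0],
  [0, 0, 0.01, 0],
  [0, 0, 0.01, 0],
  [0, 0, 0, 0],
])

```text
time_s: 3.18
tcp_pos: [487.2, 72.8, 88.5]
orientation: [[-0.073, 0.997, -0.002], [0.997, 0.073, -0.0], [-0.0, -0.002, -1.0]]
contact_force: [-1.0, 0.0, 1.2]
opening: 0.38
finger_force: 0.0
```

Run:
```python
from h import *
im=imaging.grab_frame("side")[:,:,::-1]
crop("side",im,235,130,180,160,3.7,"pics/s1.png")
```

```text
(no output)
```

View pics/s1.png

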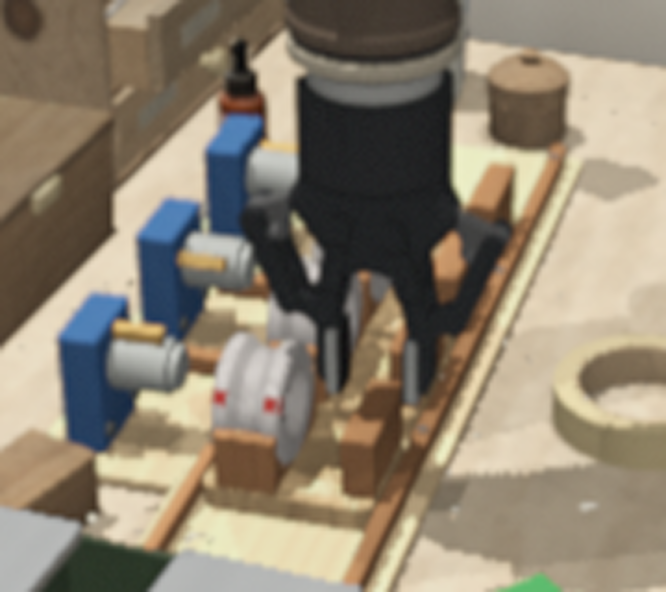

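The fingers straddle the push block, with tips at crop (333,390) and (412,400) and the block top at (380,385). The outer linkage elbow at (262,240) could come near the pulley on the way down, so I'll check its height.

Run:
```python
from h import *
t=np.array([487.2,72.8]); ux=np.array([.997,.075])
g=lambda d,z:((proj("side",[[*(t+ux*d),z]])[0]-[235,130])*3.7).round(0)
for d in(16,30,45,60,70):print(d,[g(d,z).tolist() for z in(66,80,100,120,140,160)])
for d in(-16,-60):print(d,[g(d,z).tolist() for z in(66,100,140)])
```

```text
16 [[344.0, 382.0], [344.0, 358.0], [343.0, 324.0], [343.0, 289.0], [342.0, 253.0], [342.0, 217.0]]
30 [[318.0, 378.0], [317.0, 354.0], [317.0, 320.0], [316.0, 285.0], [315.0, 250.0], [314.0, 214.0]]
45 [[290.0, 374.0], [289.0, 350.0], [288.0, 316.0], [287.0, 281.0], [286.0, 246.0], [285.0, 210.0]]
60 [[262.0, 370.0], [261.0, 346.0], [260.0, 312.0], [259.0, 277.0], [257.0, 242.0], [256.0, 206.0]]
70 [[243.0, 367.0], [242.0, 343.0], [241.0, 309.0], [240.0, 275.0], [238.0, 240.0], [237.0, 204.0]]
-16 [[405.0, 391.0], [405.0, 333.0], [405.0, 262.0]]
-60 [[490.0, 404.0], [492.0, 345.0], [494.0, 274.0]]
```

The linkage would touch the pulley at grip depth, so I'll push with shut fingers. First from the +y side on hub_b's cheek, then from behind.

Call:
arm_command([
  [0, 0, -0.04, 0],
  [0, 0, -0.04, 0],
  [0.0333, 0.0244, 0, 0],
  [0.0333, 0.0244, 0, 0],
  [0, 0, 0, 0],
  [0, 0, 0, 0],
])

```text
time_s: 3.73
tcp_pos: [532.8, 146.2, 171.9]
orientation: [[-0.077, 0.997, 0.004], [0.997, 0.077, 0.002], [0.002, 0.004, -1.0]]
contact_force: [-0.9, -1.4, -0.0]
opening: 0.384
finger_force: 0.0
```

Call:
arm_command([
  [0, 0, 0.04, 0],
  [0, 0, 0.04, 0],
  [0, 0, 0.03, 0],
  [0, 0, 0.01, 0],
  [0, 0, 0, 0],
  [0, 0, 0, 0],
], jaw=0)

```text
time_s: 4.23
tcp_pos: [532.0, 143.5, 50.7]
orientation: [[-0.074, 0.997, 0.001], [0.997, 0.074, 0.0], [-0.0, 0.001, -1.0]]
contact_force: [0.1, -0.5, 1.0]
opening: -0.001
finger_force: 0.0
```

Call:
arm_command([
  [-0.007, 0, 0, 0],
  [-0.007, 0, 0, 0],
  [-0.007, 0, 0, 0],
  [-0.007, 0, 0, 0],
  [-0.007, 0, 0, 0],
  [-0.007, 0, 0, 0],
  [-0.007, 0, 0, 0],
  [-0.007, 0, 0, 0],
  [-0.007, 0, 0, 0],
  [-0.007, 0, 0, 0],
  [-0.007, 0, 0, 0],
  [-0.007, 0, 0, 0],
  [-0.007, 0, 0, 0],
  [-0.007, 0, 0, 0],
  [-0.007, 0, 0, 0],
  [-0.007, 0, 0, 0],
  [-0.007, 0, 0, 0],
  [-0.005, 0, 0, 0],
  [-0.003, 0, 0, 0],
  [0, 0, 0, 0],
])

```text
time_s: 5.9
tcp_pos: [540.6, 15.4, 49.0]
orientation: [[-0.073, 0.997, -0.001], [0.997, 0.073, -0.001], [-0.001, -0.001, -1.0]]
contact_force: [0.1, 0.2, -0.8]
opening: -0.001
finger_force: 0.0
```

Run:
```python
from h import *
im=imaging.grab_frame("top")[:,:,::-1]
crop("top",im,185,145,290,135,2.75,"pics/t2.png")
```

```text
(no output)
```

View pics/t2.png

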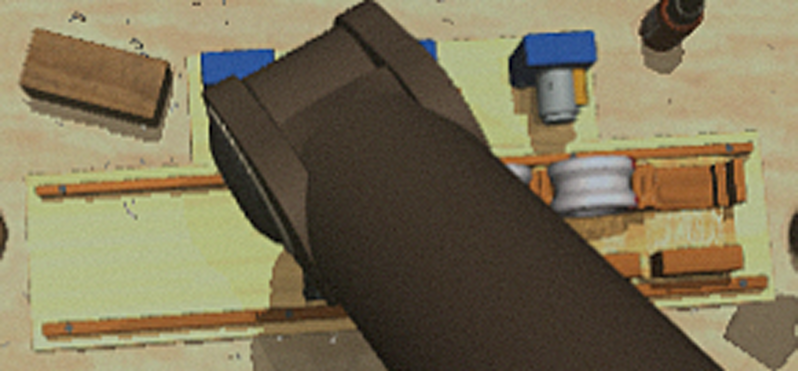

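The arm hides hub_b, but hub_c at crop (593,185) and the empty sled at (697,190) have moved right with the row. About 18 mm remain.

Call:
arm_command([
  [-0.005, 0, 0, 0],
  [-0.005, 0, 0, 0],
  [-0.004, 0, 0, 0],
  [-0.003, 0, 0, 0],
  [-0.001, 0, 0, 0],
  [0, 0, 0, 0],
])

```text
time_s: 6.45
tcp_pos: [542.1, -1.9, 49.2]
orientation: [[-0.073, 0.997, -0.0], [0.997, 0.073, -0.001], [-0.001, -0.0, -1.0]]
contact_force: [-0.1, 0.9, -0.3]
opening: -0.0
finger_force: 0.1
```

Call:
arm_command([
  [0.01, 0, 0, 0],
  [0.02, 0, 0, 0],
  [0.03, 0, -0.02, 0],
  [0.03, 0, -0.04, 0],
  [0, 0, -0.04, 0],
  [0, -0.04, -0.04, 0],
  [0, -0.04, -0.03, 0],
  [0, -0.04, 0, 0],
  [0, -0.03, 0, 0],
  [0, 0, 0, 0],
  [0, 0, 0, 0],
])

```text
time_s: 7.37
tcp_pos: [402.5, 73.7, 197.6]
orientation: [[-0.074, 0.997, 0.002], [0.997, 0.074, -0.002], [-0.003, 0.001, -1.0]]
contact_force: [-0.3, -0.3, -0.2]
opening: -0.001
finger_force: 0.0
```

Run:
```python
from h import *
im=imaging.grab_frame("top")[:,:,::-1]
crop("top",im,185,145,290,135,2.75,"pics/t3.png")
```

```text
(no output)
```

View pics/t3.png

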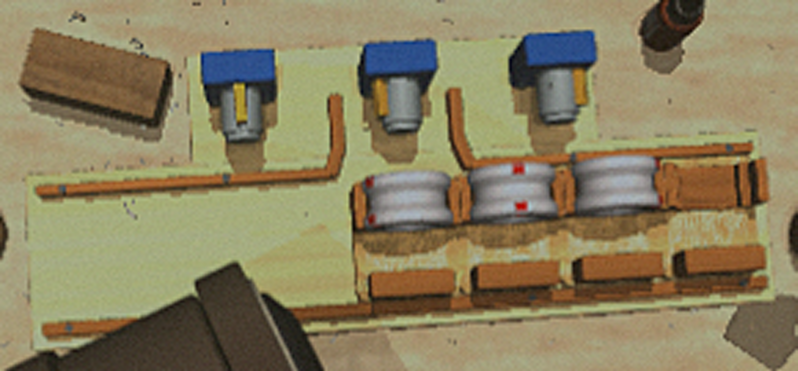

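hub_b now faces the lane, with its push block top at crop (370–454, 267–297) and its red marks on the left. I'll measure its offset from the lane.

Run:
```python
from h import *
p=np.array([534.08,-52.46,.0793]);c,s=np.cos(p[2]),np.sin(p[2]);R=np.array([[c,-s],[s,c]])
k=lambda a:np.array(a,float)/2.75+[185,145]-0.3
print(((back("top",k([[370,273],[454,267],[455,291],[372,297]]),59)[:,:2]-p[:2])@R).round(1))
print("rails z23",((back("top",k([[330,96],[342,96],[446,90],[459,88]]),23)[:,:2]-p[:2])@R).round(1))
print("block",((back("top",k([[362,44],[435,40]]),81)[:,:2]-p[:2])@R).round(1))
P=p[:2]+R@[-70,0];st=env.read_state();o=np.array(st["orientation"])[:2,:2]
print(P,"tool delta",(P-np.array(st["tcp_pos"])[:2])@o, np.arctan2(o[1,1],o[0,1]))
```

```text
[[-28.3  31.2]
 [-27.9 -28.8]
 [-45.  -28.2]
 [-45.4  31. ]]
rails z23 [[108.9  49. ]
 [108.4  40. ]
 [108.5 -38.2]
 [109.4 -48.1]]
block [[132.1  27. ]
 [132.1 -25. ]]
[464.29998183 -58.00518393] tool delta [-136.07682351   50.6114783 ] 0.07404635270143818
```

Call:
arm_command([
  [0, 0, 0, -0.005],
  [-0.034, 0.0122, 0, 0],
  [-0.034, 0.0122, 0, 0],
  [-0.034, 0.0122, 0, 0],
  [-0.033, 0.0122, 0, 0],
  [0, 0, 0.038, 0],
  [0, 0, 0.038, 0],
  [0, 0, 0.038, 0],
  [0, 0, 0.03, 0],
  [0, 0, 0, 0],
  [0, 0, 0, 0],
])

```text
time_s: 8.33
tcp_pos: [462.4, -56.0, 51.8]
orientation: [[-0.08, 0.997, -0.004], [0.997, 0.08, 0.001], [0.002, -0.004, -1.0]]
contact_force: [0.3, 0.7, 2.0]
opening: 0.0
finger_force: 0.0
```

Call:
arm_command([
  [0, 0.004, 0, 0],
  [0, 0.004, 0, 0],
  [0, 0.004, 0, 0],
  [0, 0.004, 0, 0],
  [0, 0.004, 0, 0],
  [0, 0.004, 0, 0],
  [0, 0.004, 0, 0],
  [0, 0.004, 0, 0],
  [0, 0.004, 0, 0],
  [0, 0.004, 0, 0],
  [0, 0, 0, 0],
])

```text
time_s: 9.25
tcp_pos: [503.8, -53.4, 53.1]
orientation: [[-0.079, 0.997, 0.001], [0.997, 0.079, 0.0], [0.0, 0.001, -1.0]]
contact_force: [-1.1, 0.7, -0.3]
opening: 0.001
finger_force: 0.0
```

Run:
```python
from h import *
im=imaging.grab_frame("side")[:,:,::-1]
crop("side",im,235,130,180,160,3.7,"pics/s4.png")
```

```text
(no output)
```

View pics/s4.png

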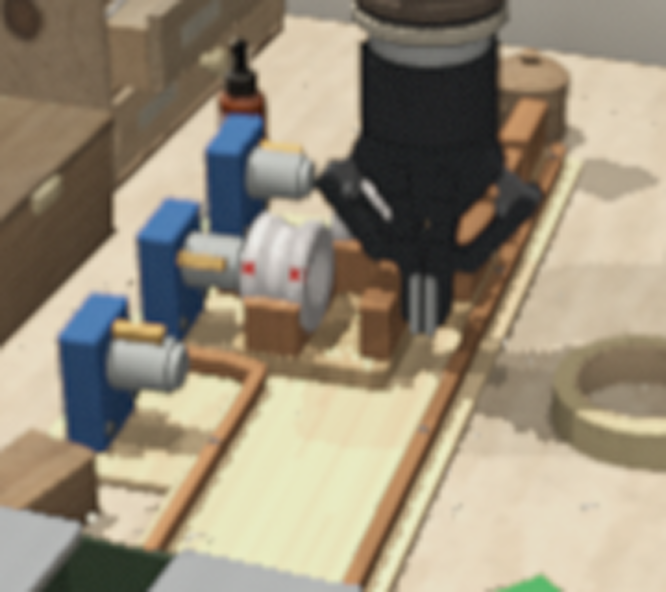

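The sled has entered the lane straight. The red marks at (250,268) and (295,275) line up with the key at (200,262). I'll keep pushing gently.

Call:
arm_command([
  [0, 0.003, 0, 0],
  [0, 0.003, 0, 0],
  [0, 0.003, 0, 0],
  [0, 0.003, 0, 0],
  [0, 0.003, 0, 0],
  [0, 0.003, 0, 0],
  [0, 0.003, 0, 0],
  [0, 0.003, 0, 0],
  [0, 0.002, 0, 0],
  [0, 0.002, 0, 0],
  [0, 0.002, 0, 0],
  [0, 0, 0, 0],
])

```text
time_s: 10.3
tcp_pos: [533.1, -51.1, 53.1]
orientation: [[-0.079, 0.997, 0.001], [0.997, 0.079, 0.0], [0.0, 0.001, -1.0]]
contact_force: [-0.0, -0.1, 0.6]
opening: -0.0
finger_force: 0.0
```

Call:
arm_command([
  [0, 0.002, 0, 0],
  [0, 0.002, 0, 0],
  [0, 0, 0, 0],
])

```text
time_s: 10.55
tcp_pos: [537.0, -50.9, 53.2]
orientation: [[-0.079, 0.997, 0.001], [0.997, 0.079, 0.0], [-0.0, 0.001, -1.0]]
contact_force: [-0.2, -0.6, 0.2]
opening: -0.003
finger_force: 0.0
```

Call:
arm_command([
  [0, 0.002, 0, 0],
  [0, 0, 0, 0],
])

```text
time_s: 10.72
tcp_pos: [538.9, -50.8, 53.1]
orientation: [[-0.079, 0.997, 0.0], [0.997, 0.079, 0.0], [-0.0, 0.0, -1.0]]
contact_force: [0.9, 0.2, -0.1]
opening: 0.003
finger_force: 0.0
```

No contact with the block yet, so I'll continue in 1–2 mm steps until the force rises.

Call:
arm_command([
  [0, 0.001, 0, 0],
  [0, 0.001, 0, 0],
  [0, 0, 0, 0],
])

```text
time_s: 10.97
tcp_pos: [540.1, -50.7, 53.0]
orientation: [[-0.079, 0.997, -0.001], [0.997, 0.079, -0.0], [-0.0, -0.001, -1.0]]
contact_force: [-3.1, -1.0, 1.0]
opening: -0.005
finger_force: 1.3
```

Call:
arm_command([
  [0, 0.001, 0, 0],
  [0, 0.001, 0, 0],
  [0, 0, 0, 0],
])

```text
time_s: 11.22
tcp_pos: [540.3, -50.8, 52.5]
orientation: [[-0.079, 0.997, -0.005], [0.997, 0.079, -0.001], [-0.001, -0.005, -1.0]]
contact_force: [-7.9, -0.4, 4.5]
opening: 0.003
finger_force: 4.2
```

Call:
arm_command([
  [0, 0.001, 0, 0],
  [0, 0.001, 0, 0],
  [0, 0, 0, 0],
])

```text
time_s: 11.47
tcp_pos: [540.3, -50.9, 52.1]
orientation: [[-0.079, 0.997, -0.009], [0.997, 0.079, -0.002], [-0.001, -0.009, -1.0]]
contact_force: [-13.2, -1.3, 7.4]
opening: -0.002
finger_force: 6.9
```

The sled has stopped at the expected place, with the force rising to 13 N. I'll back off and check.

Call:
arm_command([
  [0, -0.006, 0, 0],
  [0, -0.02, 0, 0],
  [0, -0.03, 0, 0],
  [0, -0.03, -0.02, 0],
  [0, -0.02, -0.04, 0],
  [0.04, 0, -0.04, 0],
  [0.04, 0, -0.03, 0],
  [0.04, 0, 0, 0],
  [0.04, 0, 0, 0],
  [0, 0, 0, 0],
  [0, 0, 0, 0],
  [0, 0, 0, 0],
])

```text
time_s: 12.47
tcp_pos: [429.1, 83.7, 164.8]
orientation: [[-0.08, 0.997, 0.001], [0.997, 0.08, -0.0], [-0.0, 0.001, -1.0]]
contact_force: [-0.4, -0.3, 0.0]
opening: 0.005
finger_force: 0.0
```

Run:
```python
from h import *
im=imaging.grab_frame("top")[:,:,::-1]
crop("top",im,185,145,290,135,2.75,"pics/t5.png")
p=np.array([534.08,-52.46,.0793]);c,s=np.cos(p[2]),np.sin(p[2]);R=np.array([[c,-s],[s,c]])
q=np.array([[19,30],[19,-30],[37,-30],[37,30]])+[0,1]
P=np.c_[q@R.T+p[:2],np.full(4,59)]
print("expected push block",((proj("top",P)-[185,145]+.3)*2.75).round(0).tolist())
```

```text
expected push block [[366.0, 207.0], [449.0, 202.0], [447.0, 177.0], [364.0, 182.0]]
```

View pics/t5.png

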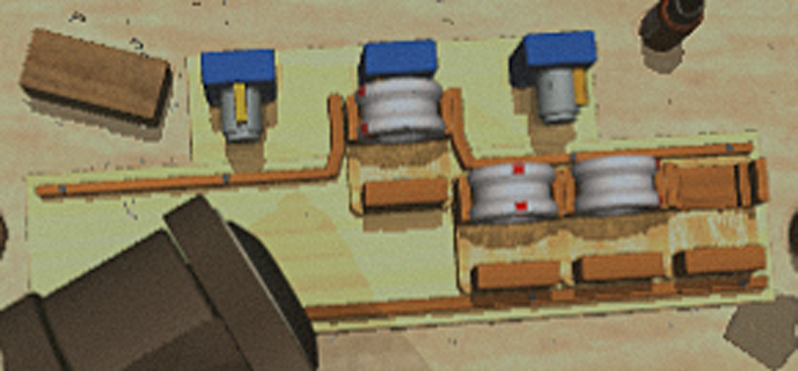

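hub_b sits on the shaft against the blue block. Its push block, at crop (363–447, 178–207), matches the predicted home position within about 1 pixel.

```bash
python3 -c "
from plant import env
print(env.finish_job())"
```

```text
the job is handed in; nothing more can be done
None
```

The matching pulley, hub_b (10 o'clock), is fully home on the mounted shaft_b against its block; the gripper is clear and the job is handed in, with no verdict returned.

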